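# Square up the washer levelling plates in their lidded case

## Task

Lift the case's slatted lid open until it rests on its stop and leave it there. Then tap the four levelling plates inside, without lifting any of them off the stack, until their edges are flush on all sides and every plate is home against the back wall of the case, square to it. Do not shift or knock over the other things around, including the brush and the soap tin in the case.

Things in the scene. Friction and masses are not known exactly. Their poses are not given: they have to be found in the camera images.
- case: grey plastic case fixed to the worktop, 260 (x) x 300 (y) x 65 high, walls and floor 5 thick. Origin: centre of its underside; x from front to hinge side, y to its left, z up. The inner face of the back wall is at x = +125. A white raised bed before it (x +30 to +125, y -105 to +55, top 19 above the worktop) carries the plates
- lid (a joint): angle of the slatted blue lid (260 x 300, 7 thick): 0 closed, grows as it opens, stop at 1.10 rad; starts at 0 to 0.25. Stiff hinge: it stays where left; about 4 N at the handle moves it. On its stop it leans over the back half of the case and the plates, free edge 297 above the worktop at case x = +12: no room for a vertical tool over the plates
- lid_handle (a point): grip centre of the black handle on the lid, 20 from its front edge, 34 above the lid's underside; the grip is a block 36 wide (along case y), 16 deep, 22 high, on a stem 10 wide and 12 high. Its axes are the lid's: z away from the lid's top
- lid_hinge (a point): point on the hinge axis (along case y), middle of the case's back rim, at case x = +130, 65.5 above the worktop; the handle is 240 from it along the lid
- plate_1: yellow slick hard plastic levelling plate (friction about 0.25) with a flat black mark on top, 100 (x) x 54 (y) x 10, about 90 g, bottom of the stack of four. Origin: centre of its underside; x along its length, which runs roughly along the case's x. Underside 19 above the worktop
- plate_2: green slick hard plastic levelling plate (friction about 0.25) with a flat black mark on top, 100 (x) x 54 (y) x 10, about 90 g, second of the stack of four. Origin: centre of its underside; x along its length, which runs roughly along the case's x. Underside 29 above the worktop
- plate_3: red slick hard plastic levelling plate (friction about 0.25) with a flat black mark on top, 100 (x) x 54 (y) x 10, about 90 g, third of the stack of four. Origin: centre of its underside; x along its length, which runs roughly along the case's x. Underside 39 above the worktop
- plate_4: white slick hard plastic levelling plate (friction about 0.25) with a flat black mark on top, 100 (x) x 54 (y) x 10, about 90 g, top of the stack of four. Origin: centre of its underside; x along its length, which runs roughly along the case's x. Underside 49 above the worktop
- brush: bystander: wooden scraping brush with a hard rubber edge, 155 x 38 x 28, lying in the case along its left (+y) wall. Origin: centre of its underside, x along it
- spray: bystander: lavender spray bottle, diameter 72, 221 high, close beside the case. Origin: centre of its underside
- bucket: bystander: ribbed steel peg bucket, top diameter 116, 100 high, close beside the case. Origin: centre of its underside
- canister: bystander: glass canister with spring clip, diameter 92 (105 at the clip), 132 high, close beside the case. Origin: centre of its underside
- stain_bottle: bystander: white bottle with red cap, diameter 68, 170 high, close beside the case. Origin: centre of its underside
- soap_tin: bystander: flat green and silver soap tin, 93 x 65 x 28, lying in the case's front right corner, x along it. Origin: centre of its underside

How it is judged:
By the outcome, as a careful person would: the job done as asked, in the order asked, and still so for the second after the job is handed in, with the robot touching nothing.
It also fails if it takes over 72 s, if anything falls off the work surface, if the arm or the gripper's body presses on something with over 40 N, if the wrist force passes 120 N, or if a joint passes its speed limit or range.

## Robot

A 7-joint arm with a two-finger parallel gripper is mounted at the origin on the work surface. World frame = base frame: x ahead of the robot, y to its left, z up, the work surface at z = 0. Lengths are in mm, angles in rad, forces in N, time in s.
With the tool pointing down it reaches from about 425 to 925 mm from the base axis. Payload 6.8 kg.
Tool frame: the origin (TCP) lies on the centre line of the jaws, within the pads' length; the fingertips stand 25 mm ahead of it and the grasp point (between the pads) lies 6 mm ahead of it; z points along the fingers, y is the line along which they close (so a half turn about z gives the same grasp; the last joint's range is limited). The gripper opens to 85 mm and grips with 20 to 120 N. Pads are 22 mm wide; open, the fingers measure 114 mm over their backs; the gripper's body (76 mm by 85 mm) begins 54 mm behind the grasp point. The pads swing forward as they close: fully open they stand 13 mm farther back than shut.
Start: joints at [1.05, 0.477, 0.022, 1.555, -0.011, 1.109, -0.083], TCP at [270.804, -618.314, 256.308] pointing down, gripper open.
Joint ranges: [-2.96, 2.96], [-0.34, 2.1], [-1.41, 1.46], [0.24, 2.44], [-1.37, 4.51], [0.17, 1.92], [-2.96, 2.96]. Speed limits (rad/s): [2.39, 2.39, 3.14, 3.14, 3.14, 3.14, 3.14].

## Interface

Orientations are given as a unit quaternion [x, y, z, w].
In Python, from workcell import r, vision gives the robot as it stands.
- The arm moves only by the shell command python3 -m inch 'ROWS'. ROWS is JSON, a list of rows, each a list of 7 numbers: the shift along the world's x, y, z in units of 30 mm (1.0 is 30 mm), then the turn, a rotation vector about the world's x, y, z in units of 5 degrees (1.0 is 5 degrees), then the finger opening in mm, from 0 to 85.4. In form: [[x, y, z, ax, ay, az, fingers], ...]. A call has 1 to 8 rows; each row is the pose to reach, as a shift and turn from the pose commanded when the call began; what a row does not reach only later rows make up. A row lasts 1/12 s, in which the tool goes at most 41.7 mm and 7.16 degrees, less where a joint would pass 70% of its speed; a pose out of reach is approached as far as the arm can. A call with a gripper value outside its range is refused whole. The fingers move at their own pace and stop on an object; the grip force is fixed at half the most. Time passes only in rows, so rows that repeat a pose let the fingers close. It gives the time, the measured TCP pose, the force, the opening and the grip force at its end, in the units of the state.
- r.get_state(): the state, without advancing time (a new reading comes with each control period).
- vision.get_image(name): name is "side" or "top"; returns a dict with "frame" (384x512x3 uint8, red, green, blue), "intrinsics" (3x3 intrinsics, pixels), "R" (3x3) and "t" (3): a world point X has camera coordinates R X + t. Camera axes: x right, y down, z forward; pixel columns grow to the right and rows downward; lengths in mm; the calibration is good to about 2 mm. A picture is of the moment at which its call begins. There is no depth.
- r.sign_off(): hands the job in; it is judged then, once.
Trained networks look in a picture, given as the dict that the camera call returned (one of the last four; its "shot" number tells which), for a name from the list of things; names that differ only in an ending like _2 or _b are one class to them, and where a whole thing is asked for, a point or a joint stands for the part that bears it (a point fixed in the world has none). Each returns a list of dicts, best first, with "confidence" (0 to 1); they miss things now and then, are a little off and sometimes report something else, mostly with a low value. They report only what shows in the picture. A call takes as long as a camera call.
- vision.recognise(picture, thing): "rect" ([centre column, centre row, width, height] in pixels, round what is visible of it).
- vision.outline_of(picture, thing): "pixels" (384x512 bool, what is visible of it) and "rect" ([centre column, centre row, width, height] in pixels, round what is visible of it).
The state is a dict: "clock": time; "joint_pos": joint angles; "qd": joint speeds; "tau": joint torques, N m; "eef_pos": TCP position; "ee_rot": TCP orientation; "ft_force": force on the tool from outside, world axes, zero at the start; "moment": the same for the moment, N m; "opening": finger opening in mm; "gripper_force": force on a finger pad.
Only numpy, scipy, OpenCV 4.12 (cv2) and the standard library are available. Lean on these libraries where they do the work, as an engineer would, in place of code of your own. Each camera call takes 0.05 s, during which the arm holds its last target. There are 200 camera calls.

## Working session

There is one attempt and no reset: what is moved stays moved. The work goes in short steps, Python scripts to look and compute and a shell command to move; the robot and the scene stay as the last step left them, time stands still between calls to the robot, and variables do not carry over. Pictures are saved under pics/ and viewed, at most 10 in all, crops included, and the job is handed in when it is done.

```bash
ls; mkdir -p pics; python3 - <<'E'
from workcell import r, vision
import cv2,numpy as np
for n in ("side","top"):
    p=vision.get_image(n); cv2.imwrite(f"pics/{n}0.png",p["frame"][:,:,::-1])
    print(n,np.round(p["intrinsics"],1).tolist(),np.round(p["R"],4).tolist(),np.round(p["t"],1).tolist())
    for th in ["case","lid","lid_handle","plate_1","brush","spray","bucket","canister","stain_bottle","soap_tin"]:
        o=vision.recognise(p,th); print(th,[(np.round(q["rect"]).tolist(),round(q["confidence"],2)) for q in o[:4]])
print(r.get_state())
E
```

```text
pics
side [[387.9, 0.0, 250.5], [0.0, 387.9, 194.1], [0.0, 0.0, 1.0]] [[-0.8851, -0.4651, 0.0154], [-0.3213, 0.5869, -0.7432], [0.3366, -0.6628, -0.6689]] [566.0, 264.1, 674.9]
case [([226.0, 251.0, 171.0, 157.0], 0.91)]
lid [([225.0, 236.0, 174.0, 126.0], 0.63)]
lid_handle [([225.0, 235.0, 169.0, 129.0], 0.83), ([214.0, 223.0, 52.0, 24.0], 0.4)]
plate_1 [([215.0, 224.0, 50.0, 27.0], 0.8), ([210.0, 242.0, 54.0, 19.0], 0.78), ([209.0, 241.0, 34.0, 12.0], 0.45)]
brush [([223.0, 282.0, 76.0, 32.0], 0.83), ([225.0, 250.0, 165.0, 159.0], 0.6), ([304.0, 150.0, 48.0, 81.0], 0.49)]
spray [([305.0, 149.0, 42.0, 84.0], 0.63)]
bucket [([231.0, 154.0, 48.0, 48.0], 0.83)]
canister []
stain_bottle [([150.0, 320.0, 50.0, 83.0], 0.83)]
soap_tin [([269.0, 216.0, 36.0, 19.0], 0.96)]
top [[402.5, 0.0, 255.6], [0.0, 402.5, 188.4], [0.0, 0.0, 1.0]] [[0.0293, -0.9995, -0.01], [-0.9962, -0.0284, -0.0817], [0.0814, 0.0124, -0.9966]] [27.6, 630.8, 948.5]
case [([235.0, 188.0, 150.0, 136.0], 0.56)]
lid [([234.0, 186.0, 150.0, 138.0], 0.95)]
lid_handle [([238.0, 188.0, 145.0, 137.0], 0.6)]
plate_1 [([238.0, 18
[... 485 characters left out ...]
': 1.1, 'joint_pos': array([ 1.04988888,  0.4769814 ,  0.0223998 ,  1.55536533, -0.01149176,
        1.10933168, -0.08310923]), 'qd': array([ 0.00095007, -0.00135686,  0.00143486,  0.00214685,  0.00014739,
       -0.0011507 ,  0.00105525]), 'tau': array([-9.35321623e-04, -5.96340430e+01,  1.60572935e+00, -2.81548691e+01,
        1.23707452e-02,  1.64942114e-03, -7.68000575e-06]), 'eef_pos': array([ 270.81297068, -618.31941945,  256.33505595]), 'ee_rot': array([9.78776946e-01, 2.04928499e-01, 9.39926207e-06, 1.95587418e-05]), 'ft_force': array([-0.11845032, -0.75587924,  0.13723377]), 'moment': array([ 0.02646518, -0.01306851,  0.04060549]), 'gripper_force': 0.0, 'opening': 85.70724313756828}
```

```bash
python3 - <<'E'
import cv2,numpy as np
t=cv2.imread("pics/top0.png")[90:290,90:390]; s=cv2.imread("pics/side0.png")[100:370,110:350]
cv2.imwrite("pics/c0.png",cv2.resize(t,(800,533),interpolation=cv2.INTER_CUBIC))
cv2.imwrite("pics/c1.png",cv2.resize(s,(533,600),interpolation=cv2.INTER_CUBIC))
E
```

```text
(no output)
```

View pics/c0.png

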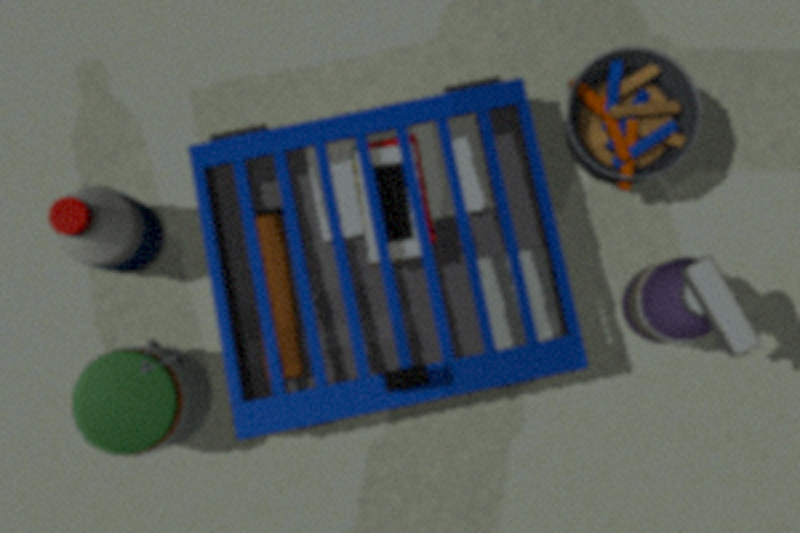

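View pics/c1.png

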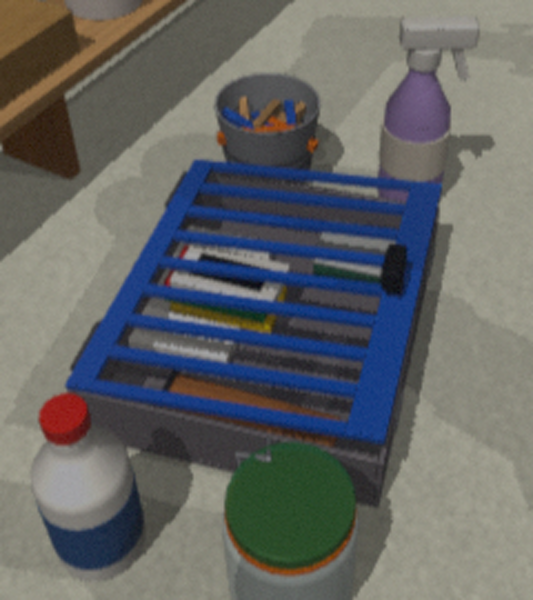

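The lid is almost closed. The handle is at about px (243,231) in top and (287,221) in side. The plates show under the slats, with white on top. Next I fit the case pose and lid angle from the lid corners.

```bash
cat > h.py <<'E'
import numpy as np, cv2
from scipy.optimize import least_squares
cal={"side":(np.array([[387.9,0,250.5],[0,387.9,194.1],[0,0,1]]),np.array([[-0.8851,-0.4651,0.0154],[-0.3213,0.5869,-0.7432],[0.3366,-0.6628,-0.6689]]),np.array([566.0,264.1,674.9])),
"top":(np.array([[402.5,0,255.6],[0,402.5,188.4],[0,0,1]]),np.array([[0.0293,-0.9995,-0.01],[-0.9962,-0.0284,-0.0817],[0.0814,0.0124,-0.9966]]),np.array([27.6,630.8,948.5]))}
def proj(n,X):
    K,R,t=cal[n]; c=(np.atleast_2d(X)@R.T+t)@K.T; return c[:,:2]/c[:,2:]
def back(n,uv,z):
    K,R,t=cal[n]; uv=np.atleast_2d(uv); d=np.c_[uv,np.ones(len(uv))]@np.linalg.inv(K).T@R; o=-R.T@t
    return o+d*((z-o[2])/d[:,2])[:,None]
def c2w(c,P):
    P=np.atleast_2d(P); k,s=np.cos(c[2]),np.sin(c[2]); return np.c_[c[0]+k*P[:,0]-s*P[:,1],c[1]+s*P[:,0]+k*P[:,1],P[:,2]]
def w2c(c,P):
    P=np.atleast_2d(P)-[c[0],c[1],0]; k,s=np.cos(c[2]),np.sin(c[2]); return np.c_[k*P[:,0]+s*P[:,1],-s*P[:,0]+k*P[:,1],P[:,2]]
def lidpt(a,s,y,t):  # s from hinge, t above underside
    return np.array([130-s*np.cos(a)+t*np.sin(a)*1, y, 65.5+s*np.sin(a)+t*np.cos(a)])
E
cat > f.py <<'E'
from h import *
T=np.array([[192,148],[522,80],[586,367],[238,437]])/2.667+90
S=np.array([[70,388],[195,163],[440,185],[372,438]])/2.221+[110,100]
def m(p): return c2w(p,[lidpt(p[3],s,y,7) for s,y in((0,150),(0,-150),(260,-150),(260,150))])
f=lambda p:np.r_[(proj("top",m(p))-T).ravel(),(proj("side",m(p))-S).ravel()]
q=least_squares(f,[600,0,-.2,.1],x_scale=[100,100,.1,.1]); print(q.x.round(3),q.fun.round(1))
c=q.x; print(c2w(c,[lidpt(c[3],240,0,34)]), proj("top",c2w(c,[lidpt(c[3],240,0,34)])),proj("side",c2w(c,[lidpt(c[3],240,0,34)])))
for n,u,z in(("top",[194,199],28),("top",[285,204],30)): print(w2c(c,back(n,u,z)))
E
python3 f.py
```

```text
[6.30028e+02 9.66370e+01 2.28000e-01 8.20000e-02] [-2.5 -1.4 -0.2 -1.2  0.1  0.6 -1.4  1.  -3.4 -3.2 -0.3 -3.1  0.7 -0.6
  4.6  0.8]
[[526.36767624  72.57968832 119.01439993]] [[241.45090674 232.00592661]] [[287.01511302 220.4060031 ]]
[[ -7.65817002 101.4348174   28.        ]]
[[ -62.97814488 -111.18538442   30.        ]]
```

```bash
python3 -m inch '[[0,0,1.3,0,0,0,85],[0.5,1.2,2,0,0,-1,85],[3.5,9.5,2,0,0,-2.1,85],[3.5,9.5,2,0,0,-2.1,85],[3.5,9.5,2,0,0,-2.1,85],[3.5,9.5,2,0,0,-2.1,85],[3.5,9.5,2,0,0,-2.1,85],[3.5,9.5,2,0,0,-2.1,85]]' && python3 -m inch '[[5,13.5,0,0,0,0,85],[5,13.5,0,0,0,0,85],[5,13.5,0,0,0,0,85],[5,13.5,0,0,0,0,85],[5,13.5,0,0,0,0,85],[5,13.5,0,0,0,0,85],[5,13.5,0,0,0,0,85],[5,13.5,0,0,0,0,85]]'
```

```text
clock: 1.77
eef_pos: [370.3, -347.5, 316.5]
ee_rot: [0.993, 0.114, 0.0, 0.0]
ft_force: [1.1, 0.9, 0.1]
opening: 84.8
gripper_force: 0.0
clock: 2.43
eef_pos: [486.0, -34.9, 316.7]
ee_rot: [0.993, 0.114, 0.0, 0.0]
ft_force: [1.4, -0.2, -0.1]
opening: 85.1
gripper_force: 0.0
```

```bash
python3 -m inch '[[1,2.5,0,0,0,0,85],[1,2.5,0,0,0,0,85],[1,2.5,0,0,0,0,85],[1,2.5,0,0,0,0,85],[1,2.5,0,0,0,0,85],[1,2.5,0,0,0,0,85]]'
```

```text
clock: 2.93
eef_pos: [515.5, 36.6, 316.1]
ee_rot: [0.994, 0.113, -0.0, 0.0]
ft_force: [0.4, -0.1, 0.5]
opening: 84.6
gripper_force: 0.0
```

```bash
python3 -m inch '[[0.36,1.2,0,0,0,0,85],[0.36,1.2,-1.3,0,0,0,85],[0.36,1.2,-2.6,0,0,0,85],[0.36,1.2,-4,0,0,0,85],[0.36,1.2,-4.5,0,0,0,85],[0.36,1.2,-4.5,0,0,0,85]]'; python3 - <<'E'
from workcell import r, vision
from h import *
ims=[]
for n in ("side","top"):
    p=vision.get_image(n); f=p["frame"][:,:,::-1].copy()
    u=proj(n,[526.4,72.6,119])[0]; 
    x,y=int(u[0]),int(u[1]); ims.append(cv2.resize(f[y-70:y+70,x-90:x+90],(390,303)))
cv2.imwrite("pics/a.png",np.hstack(ims))
E
```

```text
clock: 3.43
eef_pos: [523.6, 71.6, 177.1]
ee_rot: [0.994, 0.113, -0.004, 0.001]
ft_force: [0.3, -0.5, -0.4]
opening: 84.5
gripper_force: 0.0
```

View pics/a.png

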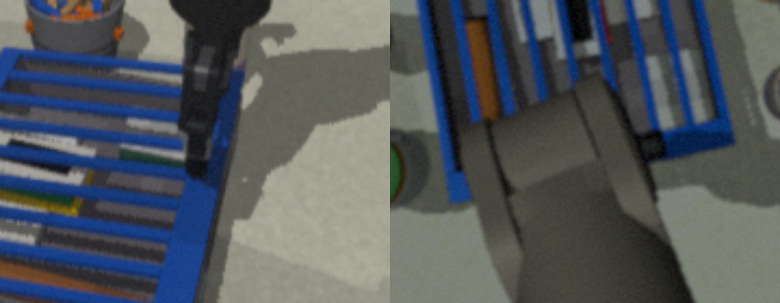

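The gripper is over the front edge and the near finger is beside the handle position. I go down and grip.

```bash
python3 -m inch '[[0.08,0.03,-1,0,0,0,85],[0.08,0.03,-1.6,0,0,0,85],[0.08,0.03,-1.7,0,0,0,85],[0.08,0.03,-1.7,0,0,0,30],[0.08,0.03,-1.7,0,0,0,20],[0.08,0.03,-1.7,0,0,0,20],[0.08,0.03,-1.7,0,0,0,20],[0.08,0.03,-1.7,0,0,0,20]]'
```

```text
clock: 4.2
eef_pos: [530.3, 73.1, 131.5]
ee_rot: [0.993, 0.114, 0.001, 0.001]
ft_force: [1.8, -5.2, 1.4]
opening: 34.7
gripper_force: 63.9
```

```bash
python3 -m inch '[[0.13,0.03,0.53,0,0,0,20],[0.26,0.06,0.91,0,0,0,20],[0.4,0.09,1.29,0,0,0,20],[0.56,0.13,1.66,0,0,0,20],[0.74,0.17,2.02,0,0,0,20],[0.93,0.22,2.37,0,0,0,20],[1.14,0.26,2.71,0,0,0,20],[1.37,0.32,3.04,0,0,0,20]]'
```

```text
clock: 4.87
eef_pos: [571.3, 82.8, 221.7]
ee_rot: [0.994, 0.114, 0.001, 0.001]
ft_force: [9.0, -2.2, -12.0]
opening: 34.6
gripper_force: 60.9
```

```bash
python3 -m inch '[[0.24,0.06,0.32,0,0,0,20],[0.5,0.12,0.63,0,0,0,20],[0.78,0.18,0.92,0,0,0,20],[1.06,0.25,1.19,0,0,0,20],[1.36,0.32,1.45,0,0,0,20],[1.67,0.39,1.7,0,0,0,20],[2,0.46,1.93,0,0,0,20],[2.33,0.54,2.14,0,0,0,20]]' && python3 -m inch '[[0.34,0.08,0.2,0,0,0,20],[0.7,0.16,0.38,0,0,0,20],[1.06,0.25,0.54,0,0,0,20],[1.25,0.29,0.61,0,0,0,20],[1.43,0.33,0.68,0,0,0,20],[1.43,0.33,0.68,0,0,0,20]]'
```

```text
clock: 5.53
eef_pos: [639.2, 98.8, 284.2]
ee_rot: [0.994, 0.114, -0.002, 0.001]
ft_force: [1.3, -2.7, -11.3]
opening: 35.0
gripper_force: 60.7
clock: 6.03
eef_pos: [683.2, 109.2, 304.9]
ee_rot: [0.994, 0.114, -0.001, 0.001]
ft_force: [3.2, -4.4, -9.5]
opening: 34.7
gripper_force: 61.3
```

```bash
python3 -m inch '[[0.15,0.04,0.05,0,0,0,20],[0.3,0.07,0.1,0,0,0,20],[0.3,0.07,0.1,0,0,0,20],[0.3,0.07,0.1,0,0,0,20]]'
```

```text
clock: 6.37
eef_pos: [689.9, 110.8, 307.1]
ee_rot: [0.993, 0.114, -0.003, 0.001]
ft_force: [-4.1, -6.6, -10.2]
opening: 34.2
gripper_force: 63.2
```

```bash
python3 -m inch '[[0.15,0.04,0.05,0,0,0,20],[0.35,0.08,0.12,0,0,0,20],[0.35,0.08,0.12,0,0,0,20],[0.35,0.08,0.12,0,0,0,20]]'
```

```text
clock: 6.7
eef_pos: [690.6, 111.0, 307.0]
ee_rot: [0.993, 0.114, -0.016, 0.004]
ft_force: [-37.3, -13.8, -4.2]
opening: 34.7
gripper_force: 63.4
```

```bash
python3 -m inch '[[-0.35,-0.08,-0.1,0,0,0,20],[-0.35,-0.08,-0.1,0,0,0,85],[-0.35,-0.08,-0.1,0,0,0,85],[-0.35,-0.08,-0.1,0,0,0,85],[-0.35,-0.08,1.3,0,0,0,85],[-0.35,-0.08,2.7,0,0,0,85],[-1.7,-0.4,3,0,0,0,85],[-3,-0.7,3,0,0,0,85]]' && python3 -m inch '[[-1.2,-1,0,0,0,0,85],[-2.4,-2,0,0,0,0,85],[-3.6,-3,0,0,0,0,40],[-4.3,-4.5,0,0,0,0,0],[-4.3,-5.5,0,0,0,0,0],[-4.3,-6,0,0,0,0,0],[-4.3,-6,0,0,0,0,0],[-4.3,-6,0,0,0,0,0]]'
cat > look.py <<'E'
import sys
from workcell import r, vision
from h import *
k=sys.argv[1]
for n in ("side","top"):
    p=vision.get_image(n); cv2.imwrite(f"pics/{k}_{n}.png",p["frame"][:,:,::-1])
E
python3 look.py b; python3 - <<'E'
import cv2,numpy as np
a=cv2.imread("pics/b_side.png")[110:340,130:330]; b=cv2.imread("pics/b_top.png")[80:280,150:350]
cv2.imwrite("pics/b.png",np.hstack([cv2.resize(a,(400,460),interpolation=2),cv2.resize(b,(400,460),interpolation=2)]))
E
```

```text
clock: 7.37
eef_pos: [615.4, 97.0, 408.7]
ee_rot: [0.993, 0.115, 0.006, -0.002]
ft_force: [-0.7, -0.5, 0.4]
opening: 85.0
gripper_force: 0.0
clock: 8.03
eef_pos: [484.3, -86.2, 404.4]
ee_rot: [0.994, 0.113, 0.002, 0.0]
ft_force: [0.1, 0.7, -0.2]
opening: 11.6
gripper_force: 0.0
```

View pics/b.png

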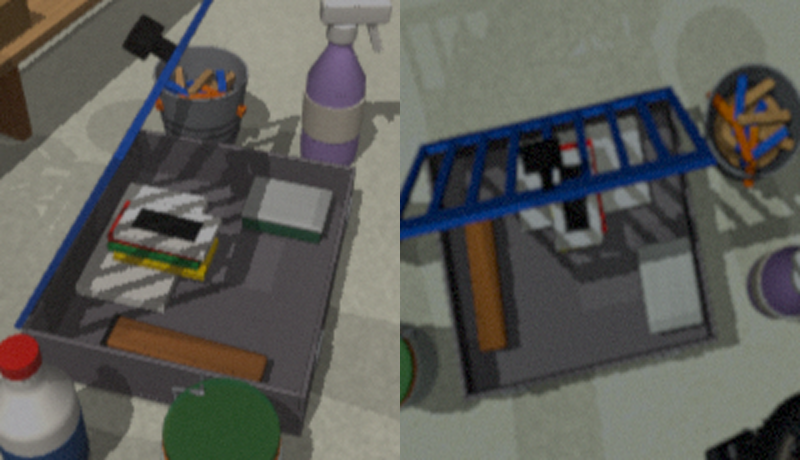

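```bash
python3 - <<'E'
import cv2,numpy as np
a=cv2.imread("pics/b_side.png")
f=a[180:270,160:280]
f=np.clip(f.astype(float)*1.5,0,255).astype(np.uint8)
cv2.imwrite("pics/b2.png",cv2.resize(f,(792,594),interpolation=cv2.INTER_CUBIC))
E
```

```text
(no output)
```

View pics/b2.png

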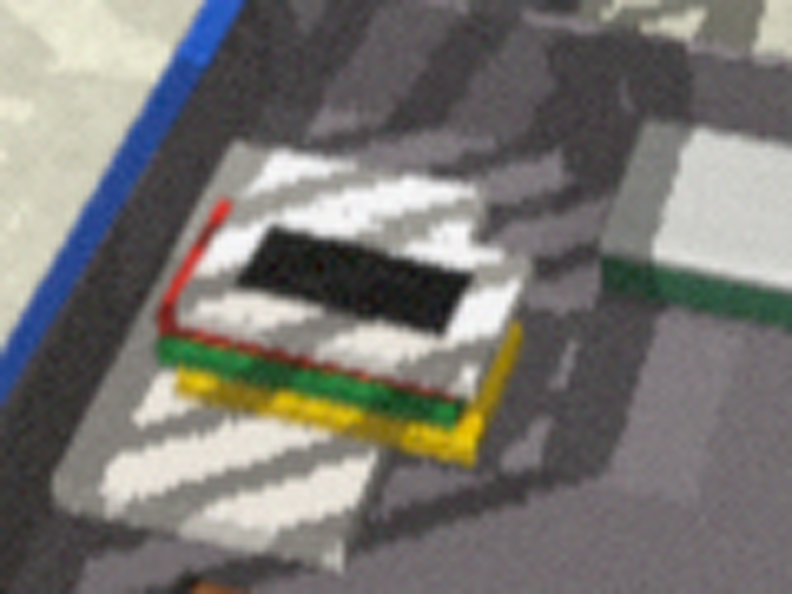

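```bash
cat > g.py <<'E'
from h import *
s=lambda u,v:[u/6.6+160,v/6.6+180]
# case features: (case xyz, cam, px)
F=[((30,55,19),"side",s(343,560)),((125,55,19),"side",s(52,490)),((-130,-150,65),"top",[306,226.5]),((-130,150,65),"top",[185,250.9]),
((-130,-150,65),"side",[307.5,194]),((130,-150,65),"side",[200,176])]
f=lambda p:np.concatenate([proj(n,c2w(p,[X]))[0]-u for X,n,u in F])
q=least_squares(f,[630,96,.228],x_scale=[100,100,.1]); c=q.x; print(c.round(3),f(c).round(1), f([630.0,96.6,.228]).round(1))
P={"W fl top":(s(470,385),59),"W fr top":(s(533,262),59),"Wbot fl":(s(470,397),49),"mark FL":(s(443,333),59),"mark FR":(s(473,275),59),"mark BL":(s(240,283),59),"mark BR":(s(272,228),59),
"R bl top":(s(163,330),49),"R br top":(s(228,203),49),"G fl top":(s(463,402),39),"G bl top":(s(160,340),39),"G fl bot":(s(461,425),29),"G bl bot":(s(160,362),29),
"Y fl top":(s(478,430),29),"Y fl bot":(s(473,464),19),"Y fr top":(s(521,325),29),"Y bl bot":(s(180,393),19)}
for k,(u,z) in P.items(): print(k,w2c(c,back("side",u,z))[0].round(1))
E
python3 g.py
```

```text
[6.28614e+02 9.84790e+01 2.40000e-01] [-0.7 -2.5 -1.1 -1.3  2.1  1.8 -4.5  4.8  0.1 -1.2 -2.9 -2.3] [-1.1 -3.6 -1.1 -2.8  2.4  2.1 -4.5  3.6  0.5 -1.3 -2.  -3.2]
W fl top [-1.4 17.6 59. ]
W fr top [ -6.3 -36.9  59. ]
Wbot fl [-0.1 13.8 49. ]
mark FL [12.5 -0.6 59. ]
mark FR [ 10.4 -26.6  59. ]
mark BL [79.7 -4.7 59. ]
mark BR [ 78.1 -30.2  59. ]
R bl top [99.9 11.6 49. ]
R br top [ 99.8 -46.8  49. ]
G fl top [ 4.   7.9 39. ]
G bl top [103.5   7.5  39. ]
G fl bot [ 4.6  8.8 29. ]
G bl bot [104.4   8.   29. ]
Y fl top [-1.   9.4 29. ]
Y fl bot [-0.8 14.9 19. ]
Y fr top [ -2.3 -36.7  29. ]
Y bl bot [97.7 10.6 19. ]
```

```bash
cat > e.py <<'E'
from h import *
from scipy.ndimage import map_coordinates, gaussian_filter
def run(k,c0):
    im=gaussian_filter(cv2.cvtColor(cv2.imread(f"pics/{k}_top.png"),cv2.COLOR_BGR2GRAY).astype(float),1.0)
    ims=gaussian_filter(cv2.cvtColor(cv2.imread(f"pics/{k}_side.png"),cv2.COLOR_BGR2GRAY).astype(float),1.0)
    E=[("top",im,(-130,-140),(-130,140),(-1,0)),("top",im,(-120,-150),(20,-150),(0,-1)),("top",im,(-120,150),(-10,150),(0,1)),("side",ims,(-130,-140),(-130,40),(-1,0)),("side",ims,(-60,-150),(70,-150),(0,-1))]
    obs=[]
    for i,(n,I,a,b,nv) in enumerate(E):
        L=[]
        for w in np.linspace(0,1,40):
            P=np.r_[np.array(a)*(1-w)+np.array(b)*w,65]; Q=P+np.r_[nv,0]
            u,v=proj(n,c2w(c0,[P,Q])); d=(v-u); sc=np.linalg.norm(d); d/=sc
            t=np.arange(-6,6.01,.25); pr=map_coordinates(I,[u[1]+t*d[1],u[0]+t*d[0]],order=1); g=np.gradient(pr)
            j=np.argmax(g)
            if 0<j<len(t)-1 and g[j]>1.2: L.append((w,t[j]/sc,P,nv))
        if len(L)<5: print(i,"few");continue
        o=np.array([l[1] for l in L]); m=np.median(o); L=[l for l in L if abs(l[1]-m)<3]
        pf=np.polyfit([l[0]-.5 for l in L],[l[1] for l in L],1)
        print(i,n,len(L),"offset mm along normal %.1f, slope rad %.4f"%(pf[1],pf[0]/np.linalg.norm(np.subtract(b,a))))
if __name__=="__main__": run("b",[629,97.5,.232])
E
python3 e.py
```

```text
0 top 36 offset mm along normal 6.6, slope rad -0.0028
1 top 37 offset mm along normal -2.6, slope rad 0.0027
2 top 40 offset mm along normal -6.9, slope rad 0.0169
3 side 11 offset mm along normal 2.1, slope rad 0.0162
4 side 14 offset mm along normal -8.0, slope rad -0.0319
```

```bash
python3 -m inch '[[0.3,1,-0.7,0.3,-1.2,0,85],[0.6,2,-1.4,0.6,-2.5,0,85],[0.9,3,-2.2,0.9,-3.8,0,85],[1.2,4,-3.2,1.2,-5,0,85],[1.6,4.9,-4.2,1.5,-6.4,0,85],[1.87,4.93,-5.2,1.82,-7.79,0,85],[1.87,4.93,-6,1.82,-7.79,0,85],[1.87,4.93,-6.5,1.82,-7.79,0,85]]' && python3 -m inch '[[0,0,-0.2,0,0,0,85],[0,0,-0.2,0,0,0,85],[0,0,-0.2,0,0,0,85]]'; python3 -c "
from workcell import r
print(r.get_state()['joint_pos'].round(2))"
```

```text
clock: 8.8
eef_pos: [535.6, 34.8, 250.5]
ee_rot: [0.952, 0.101, 0.287, 0.005]
ft_force: [-0.1, -0.6, 0.0]
opening: 84.8
gripper_force: 0.0
clock: 9.05
eef_pos: [536.4, 32.4, 245.4]
ee_rot: [0.953, 0.099, 0.287, 0.005]
ft_force: [1.6, -0.5, 0.4]
opening: 84.9
gripper_force: 0.0
[ 0.47  0.11 -0.71  2.26  0.57  0.26 -2.09]
```

```bash
python3 -m inch '[[0.1,0.5,-0.5,0.1,-0.4,0,85],[0.1,0.97,-1,0.2,-0.8,0,85],[0.1,0.97,-1.5,0.3,-1.27,0,85],[0.1,0.97,-2,0.3,-1.27,0,85],[0.1,0.97,-2,0.3,-1.27,0,85],[0.1,0.97,-2,0.3,-1.27,0,85]]'; python3 -c "
from workcell import r
print(r.get_state()['joint_pos'].round(2))"
```

```text
clock: 9.55
eef_pos: [529.8, 49.2, 175.5]
ee_rot: [0.955, 0.119, 0.273, 0.018]
ft_force: [-0.9, 0.4, -3.7]
opening: 85.0
gripper_force: 0.0
[ 0.69  0.36 -1.08  2.3   1.38  0.44 -2.84]
```

```bash
cat > go.py <<'E'
import sys; from h import *; from workcell import r
from scipy.spatial.transform import Rotation as Ro
C=np.array([628,97.5,.229])
# args: grasp-point case x y z, tilt deg, tool-x flip 0/1, [lead mm: distance of given point ahead of TCP, default 6]
def main(x,y,z,t,flip,lead=6):
    s=r.get_state(); R0=Ro.from_quat(s["ee_rot"])
    R=Ro.from_euler("z",C[2])*Ro.from_euler("y",-np.radians(t))*Ro.from_euler("x",np.pi)
    if flip: R=R*Ro.from_euler("z",np.pi)
    p=c2w(C,[[x,y,z]])[0]-lead*R.apply([0,0,1])
    tz=R0.apply([0,0,1])
    now=w2c(C,[s["eef_pos"]])[0]; gp=w2c(C,[s["eef_pos"]+lead*tz])[0]
    print("joints",s["joint_pos"].round(2),"tool z",tz.round(3),"F",s["ft_force"].round(1),"t",round(s["clock"],1))
    print("case TCP",now.round(1),"case pt",gp.round(1),"shift u",((p-s["eef_pos"])/30).round(2),"turn u",(np.degrees((R*R0.inv()).as_rotvec())/5).round(2))
    print("fwd case x per 10mm u",(c2w([0,0,C[2]],[[10,0,0]])[0]/30).round(3))
main(*map(float,sys.argv[1:]))
E
python3 -m inch '[[0,0,0,-0.89,-0.2,1.1,85],[0,0,0,-1.78,-0.4,2.2,85],[0,0,0,-2.66,-0.6,3.3,85],[0,0,0,-3.55,-0.8,4.4,85],[0,0,0,-4.44,-1,5.5,85],[0,0,0,-5.33,-1.2,6.6,85],[0,0,0,-6.2,-1.45,7.7,85],[0,0,0,-6.2,-1.45,7.7,85]]'; python3 go.py -94 -15 185 40 1 0
```

```text
clock: 10.22
eef_pos: [529.5, 47.5, 175.1]
ee_rot: [0.805, 0.489, 0.28, 0.186]
ft_force: [-0.1, -0.1, -1.1]
opening: 85.1
gripper_force: 0.0
joints [ 0.59  0.35 -1.04  2.38  1.8   0.53 -2.44] tool z [ 0.633 -0.025 -0.774] F [-0.1 -0.1 -1.1] t 10.2
case TCP [-107.3  -26.3  175.1] case pt [-107.3  -26.3  175.1] shift u [0.35 0.47 0.33] turn u [-15.23  -1.54  20.35]
fwd case x per 10mm u [0.325 0.076 0.   ]
```

```bash
python3 -m inch '[[0.1,0.1,0.1,-0.83,-0.08,1.1,85],[0.2,0.2,0.2,-1.66,-0.16,2.2,85],[0.35,0.47,0.33,-2.5,-0.25,3.3,85],[0.35,0.47,0.33,-3.3,-0.33,4.4,85],[0.35,0.47,0.33,-4.15,-0.42,5.5,85],[0.35,0.47,0.33,-5,-0.5,6.6,85],[0.35,0.47,0.33,-5.8,-0.58,7.7,85],[0.35,0.47,0.33,-6.6,-0.67,8.8,85]]'; python3 go.py -94 -15 185 40 1 0
```

```text
clock: 10.88
eef_pos: [540.8, 61.4, 185.5]
ee_rot: [0.475, 0.802, 0.205, 0.298]
ft_force: [-0.4, -0.5, 0.2]
opening: 85.2
gripper_force: 0.0
joints [ 0.51  0.3  -0.91  2.39  2.03  0.43 -1.7 ] tool z [ 0.673  0.045 -0.739] F [-0.4 -0.5  0.2] t 10.9
case TCP [-93.2 -15.3 185.5] case pt [-93.2 -15.3 185.5] shift u [-0.03  0.   -0.02] turn u [-8.66 -0.86 11.57]
fwd case x per 10mm u [0.325 0.076 0.   ]
```

```bash
python3 -m inch '[[0,0,0,-0.83,-0.08,1.1,85],[0,0,0,-1.66,-0.16,2.2,85],[0,0,0,-2.5,-0.25,3.3,85],[0,0,0,-3.3,-0.33,4.4,85],[0,0,0,-4.15,-0.42,5.5,85],[0,0,0,-5,-0.5,6.6,85],[0,0,0,-5.8,-0.58,7.7,85],[0,0,0,-6.6,-0.67,8.8,85]]'; python3 go.py -94 -15 185 40 1 0
```

```text
clock: 11.55
eef_pos: [540.9, 61.3, 185.7]
ee_rot: [0.037, 0.935, 0.083, 0.343]
ft_force: [0.9, 0.9, -0.2]
opening: 85.0
gripper_force: 0.0
joints [ 0.41  0.25 -0.71  2.38  2.31  0.25 -0.99] tool z [ 0.648  0.129 -0.75 ] F [ 0.9  0.9 -0.2] t 11.6
case TCP [-93.  -15.5 185.7] case pt [-93.  -15.5 185.7] shift u [-0.04  0.01 -0.02] turn u [-2.07 -0.17  2.77]
fwd case x per 10mm u [0.325 0.076 0.   ]
```

```bash
python3 -m inch '[[0,0,0,-1,-0.08,1.3,85],[0,0,0,-2.07,-0.17,2.77,85],[0,0,0,-2.07,-0.17,2.77,85]]'; python3 go.py 25 -15 42 40 1 6
```

```text
clock: 11.8
eef_pos: [541.3, 61.3, 186.0]
ee_rot: [-0.108, 0.933, 0.039, 0.34]
ft_force: [0.2, 0.5, 0.1]
opening: 85.1
gripper_force: 0.0
joints [ 0.36  0.24 -0.63  2.37  2.35  0.18 -0.72] tool z [ 0.627  0.146 -0.765] F [0.2 0.5 0.1] t 11.8
case TCP [-92.6 -15.6 186. ] case pt [-88.8 -15.6 181.5] shift u [ 3.69  0.88 -4.65] turn u [ 0.01  0.01 -0.  ]
fwd case x per 10mm u [0.325 0.076 0.   ]
```

```bash
python3 -m inch '[[0.7,0.17,-0.9,0,0,0,85],[1.4,0.33,-1.8,0,0,0,85],[2.1,0.5,-2.7,0,0,0,85],[2.7,0.64,-3.4,0,0,0,85],[2.9,0.7,-3.7,0,0,0,85],[2.9,0.7,-3.7,0,0,0,85]]'; python3 go.py 25 -15 42 40 1 6; python3 look.py d; python3 - <<'E'
import cv2,numpy as np
f=cv2.imread("pics/d_side.png")[160:280,140:300]
cv2.imwrite("pics/d.png",cv2.resize(np.clip(f*1.4,0,255).astype(np.uint8),(800,600),interpolation=cv2.INTER_CUBIC))
E
```

```text
clock: 12.3
eef_pos: [628.5, 82.4, 71.9]
ee_rot: [-0.104, 0.934, 0.04, 0.338]
ft_force: [-0.0, 0.1, 1.0]
opening: 85.1
gripper_force: 0.0
joints [ 0.29  0.63 -0.62  2.23  2.45  0.43 -0.71] tool z [ 0.624  0.145 -0.768] F [-0.   0.1  1. ] t 12.3
case TCP [ -3.  -14.8  71.9] case pt [  0.9 -14.8  67.3] shift u [ 0.78  0.18 -0.84] turn u [-0.04 -0.04  0.06]
fwd case x per 10mm u [0.325 0.076 0.   ]
```

View pics/d.png

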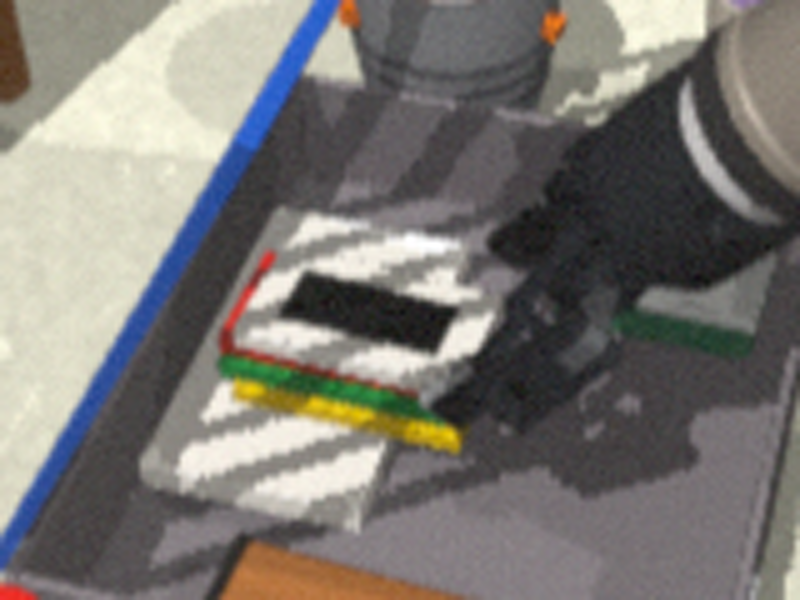

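The fingers straddle the stack front, with the left fingertip at about crop (450,415), just outside the stack edge. I finish the descent and squeeze.

```bash
python3 -m inch '[[0.4,0.09,-0.4,0,0,0,85],[0.78,0.18,-0.8,0,0,0,85],[0.78,0.18,-0.84,0,0,0,85],[0.78,0.18,-0.84,0,0,0,85]]'; python3 go.py 25 -15 42 40 1 6
```

```text
clock: 12.73
eef_pos: [650.3, 87.1, 49.3]
ee_rot: [-0.106, 0.934, 0.039, 0.34]
ft_force: [-0.8, 0.0, -0.1]
opening: 84.9
gripper_force: 0.0
joints [ 0.27  0.7  -0.61  2.18  2.47  0.46 -0.7 ] tool z [ 0.626  0.145 -0.766] F [-0.8  0.  -0.1] t 12.7
case TCP [ 19.3 -15.2  49.3] case pt [ 23.2 -15.2  44.7] shift u [ 0.06  0.02 -0.09] turn u [-0.01 -0.01  0.03]
fwd case x per 10mm u [0.325 0.076 0.   ]
```

Now close gradually onto 54.

```bash
python3 -m inch '[[0.06,0.02,-0.15,0,0,0,75],[0.06,0.02,-0.15,0,0,0,68],[0.06,0.02,-0.15,0,0,0,62],[0.06,0.02,-0.15,0,0,0,58],[0.06,0.02,-0.15,0,0,0,56],[0.06,0.02,-0.15,0,0,0,54],[0.06,0.02,-0.15,0,0,0,53],[0.06,0.02,-0.15,0,0,0,53]]'; python3 go.py 25 -15 42 40 1 6
```

```text
clock: 13.4
eef_pos: [652.3, 88.2, 44.4]
ee_rot: [-0.107, 0.934, 0.039, 0.34]
ft_force: [-3.3, 0.7, 4.5]
opening: 53.6
gripper_force: 39.0
joints [ 0.27  0.71 -0.61  2.17  2.48  0.47 -0.7 ] tool z [ 0.626  0.146 -0.766] F [-3.3  0.7  4.5] t 13.4
case TCP [ 21.5 -14.6  44.4] case pt [ 25.4 -14.6  39.8] shift u [-0.01 -0.02  0.07] turn u [-0.01 -0.01  0.01]
fwd case x per 10mm u [0.325 0.076 0.   ]
```

```bash
python3 -m inch '[[0,0,0,0,0,0,60],[0,0,0,0,0,0,72],[0,0,0,0,0,0,80],[0,0,0,0,0,0,80],[-0.6,-0.14,0.8,0,0,0,80],[-1.3,-0.3,1.6,0,0,0,60],[-1.9,-0.45,2.4,0,0,0,40],[-2.2,-0.52,2.8,0,0,0,25]]'; python3 go.py -15 -15 26 40 1 25; python3 look.py e; python3 - <<'E'
import cv2,numpy as np
f=cv2.imread("pics/e_side.png")[180:270,160:280]
cv2.imwrite("pics/e.png",cv2.resize(np.clip(f*1.4,0,255).astype(np.uint8),(792,594),interpolation=cv2.INTER_CUBIC))
E
```

```text
clock: 14.07
eef_pos: [584.4, 71.8, 129.3]
ee_rot: [-0.107, 0.934, 0.039, 0.339]
ft_force: [0.5, 0.3, -0.2]
opening: 45.4
gripper_force: 0.0
joints [ 0.33  0.44 -0.64  2.31  2.4   0.33 -0.72] tool z [ 0.625  0.145 -0.767] F [ 0.5  0.3 -0.2] t 14.1
case TCP [-48.3 -15.2 129.3] case pt [-32.2 -15.2 110.1] shift u [ 0.56  0.14 -2.8 ] turn u [ 0.   -0.01  0.02]
fwd case x per 10mm u [0.325 0.076 0.   ]
```

View pics/e.png

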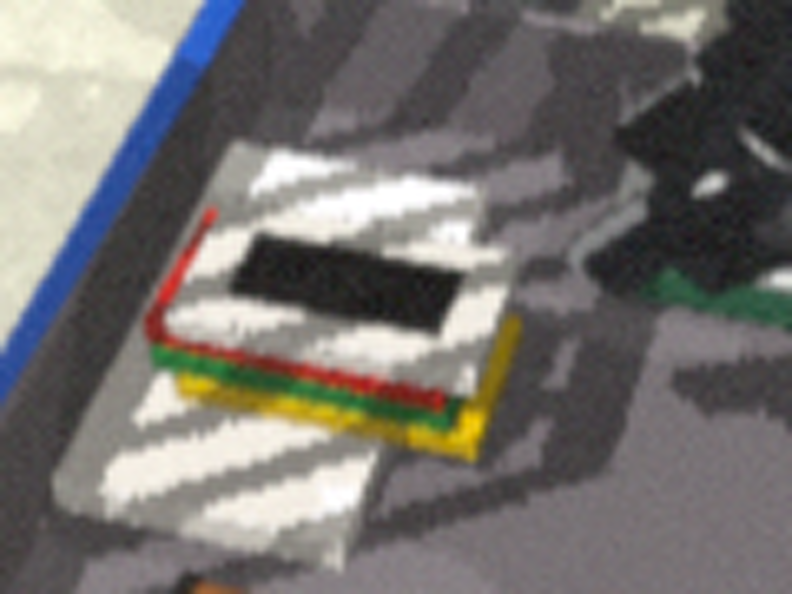

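```bash
python3 go.py -32 -14.6 17 32 1 22
```

```text
joints [ 0.33  0.44 -0.64  2.31  2.4   0.34 -0.72] tool z [ 0.627  0.144 -0.765] F [-0.   0.1 -0.1] t 14.2
case TCP [-47.2 -15.6 129.8] case pt [-33.  -15.6 113. ] shift u [ 0.11  0.06 -3.14] turn u [-0.35  1.57  0.02]
fwd case x per 10mm u [0.325 0.076 0.   ]
```

```bash
python3 -m inch '[[0.05,0.03,-0.5,-0.18,0.8,0,25],[0.11,0.06,-1.2,-0.35,1.57,0,25],[0.11,0.06,-2,-0.35,1.57,0,25],[0.11,0.06,-2.6,-0.35,1.57,0,25],[0.11,0.06,-3.14,-0.35,1.57,0,25],[0.11,0.06,-3.14,-0.35,1.57,0,25],[0.11,0.06,-3.14,-0.35,1.57,0,25]]'; python3 go.py -32 -14.6 17 32 1 22
```

```text
clock: 14.75
eef_pos: [589.4, 74.3, 32.0]
ee_rot: [-0.108, 0.956, 0.033, 0.272]
ft_force: [0.4, 0.5, 0.0]
opening: 25.1
gripper_force: 0.0
joints [ 0.22  0.64 -0.54  2.24  2.3   0.35 -0.6 ] tool z [ 0.513  0.121 -0.85 ] F [0.4 0.5 0. ] t 14.8
case TCP [-42.8 -13.8  32. ] case pt [-31.2 -13.8  13.3] shift u [-0.02 -0.03  0.12] turn u [-0.03 -0.05  0.02]
fwd case x per 10mm u [0.325 0.076 0.   ]
```

```bash
python3 -m inch '[[0.12,0.02,0.13,0,0,0,25],[0.25,0.05,0.13,0,0,0,25],[0.4,0.09,0.13,0,0,0,25],[0.55,0.12,0.13,0,0,0,25],[0.7,0.15,0.13,0,0,0,25],[0.84,0.18,0.13,0,0,0,25],[0.97,0.21,0.13,0,0,0,25],[0.97,0.21,0.13,0,0,0,25]]'; python3 go.py 16 -14.6 17 32 1 22
```

```text
clock: 15.42
eef_pos: [619.5, 80.5, 37.9]
ee_rot: [-0.109, 0.955, 0.032, 0.273]
ft_force: [0.5, -0.4, 0.4]
opening: 25.1
gripper_force: 0.0
joints [ 0.17  0.63 -0.48  2.18  2.24  0.3  -0.55] tool z [ 0.515  0.121 -0.849] F [ 0.5 -0.4  0.4] t 15.4
case TCP [-12.2 -14.6  37.9] case pt [ -0.5 -14.6  19.2] shift u [ 0.54  0.13 -0.07] turn u [-0.02 -0.01  0.02]
fwd case x per 10mm u [0.325 0.076 0.   ]
```

```bash
python3 -m inch '[[0.08,0.02,-0.04,0,0,0,25],[0.16,0.04,-0.04,0,0,0,25],[0.24,0.06,-0.04,0,0,0,25],[0.32,0.08,-0.04,0,0,0,25],[0.38,0.09,-0.04,0,0,0,25],[0.38,0.09,-0.04,0,0,0,25]]'; python3 go.py 16 -14.6 17 32 1 22; python3 look.py g; python3 - <<'E'
import cv2,numpy as np
f=cv2.imread("pics/g_side.png")[180:270,160:280]
cv2.imwrite("pics/g.png",cv2.resize(np.clip(f*1.4,0,255).astype(np.uint8),(792,594),interpolation=cv2.INTER_CUBIC))
E
```

```text
clock: 15.92
eef_pos: [630.3, 83.0, 36.4]
ee_rot: [-0.109, 0.955, 0.032, 0.273]
ft_force: [-0.3, 0.4, -0.5]
opening: 24.7
gripper_force: 0.1
joints [ 0.15  0.64 -0.46  2.15  2.23  0.28 -0.53] tool z [ 0.515  0.12  -0.849] F [-0.3  0.4 -0.5] t 15.9
case TCP [ -1.1 -14.7  36.4] case pt [ 10.6 -14.6  17.8] shift u [ 0.17  0.04 -0.03] turn u [-0.02 -0.02  0.02]
fwd case x per 10mm u [0.325 0.076 0.   ]
```

View pics/g.png

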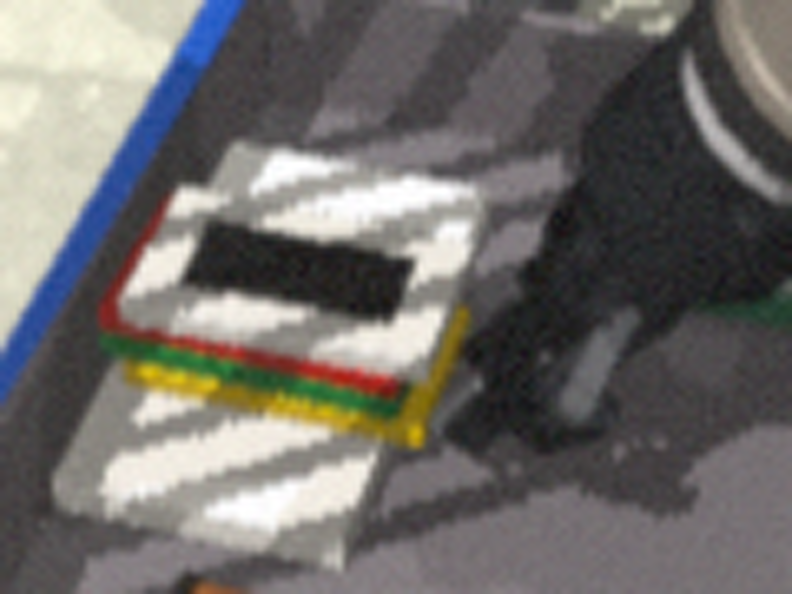

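The stack moves as one and nears the wall. I keep pushing.

```bash
python3 -m inch '[[0.06,0.014,0,0,0,0,25],[0.12,0.03,0,0,0,0,25],[0.18,0.04,0,0,0,0,25],[0.24,0.055,0,0,0,0,25],[0.3,0.07,0,0,0,0,25],[0.3,0.07,0,0,0,0,25]]'; python3 go.py 16 -14.6 17 32 1 22
```

```text
clock: 16.52
eef_pos: [638.0, 84.8, 35.8]
ee_rot: [-0.109, 0.956, 0.032, 0.272]
ft_force: [-5.0, -1.7, 1.0]
opening: 24.7
gripper_force: 2.3
joints [ 0.13  0.64 -0.44  2.14  2.21  0.27 -0.52] tool z [ 0.513  0.12  -0.85 ] F [-5.  -1.7  1. ] t 16.5
case TCP [  6.9 -14.6  35.8] case pt [ 18.5 -14.6  17.1] shift u [-0.08 -0.02 -0.  ] turn u [-0.02 -0.05  0.02]
fwd case x per 10mm u [0.325 0.076 0.   ]
```

```bash
python3 -m inch '[[0.05,0.012,0,0,0,0,25],[0.1,0.023,0,0,0,0,25],[0.1,0.023,0,0,0,0,25],[0.1,0.023,0,0,0,0,25]]'; python3 go.py 16 -14.6 17 32 1 22
```

```text
clock: 16.85
eef_pos: [638.3, 85.1, 34.4]
ee_rot: [-0.109, 0.956, 0.032, 0.27]
ft_force: [-12.1, -3.3, 3.6]
opening: 25.3
gripper_force: 6.2
joints [ 0.12  0.65 -0.43  2.13  2.2   0.26 -0.51] tool z [ 0.509  0.121 -0.852] F [-12.1  -3.3   3.6] t 16.9
case TCP [  7.3 -14.4  34.4] case pt [ 18.8 -14.4  15.7] shift u [-0.09 -0.03  0.04] turn u [-0.01 -0.1   0.02]
fwd case x per 10mm u [0.325 0.076 0.   ]
```

```bash
python3 -m inch '[[-0.25,-0.06,0.05,0,0,0,25],[-0.3,-0.07,0.2,0,0,0,25],[-0.3,-0.07,0.37,0,0,0,25],[-0.22,-0.05,0.37,0,0,0,25],[-0.14,-0.03,0.37,0,0,0,25],[-0.06,-0.014,0.37,0,0,0,25],[0,0,0.37,0,0,0,25],[0,0,0.37,0,0,0,25]]'; python3 go.py 16 -14.6 28 32 1 22;  python3 -m inch '[[-0.25,-0.06,0.05,0,0,0,25],[-0.3,-0.07,0.2,0,0,0,25],[-0.3,-0.07,0.33,0,0,0,25],[-0.22,-0.05,0.33,0,0,0,25],[-0.14,-0.03,0.33,0,0,0,25],[-0.06,-0.014,0.33,0,0,0,25],[0,0,0.33,0,0,0,25],[0,0,0.33,0,0,0,25]]'; python3 go.py 16 -14.6 38 32 1 22;  python3 -m inch '[[-0.25,-0.06,0.05,0,0,0,25],[-0.3,-0.07,0.2,0,0,0,25],[-0.3,-0.07,0.33,0,0,0,25],[-0.22,-0.05,0.33,0,0,0,25],[-0.14,-0.03,0.33,0,0,0,25],[-0.06,-0.014,0.33,0,0,0,25],[0,0,0.33,0,0,0,25],[0,0,0.33,0,0,0,25]]'; python3 go.py 16 -14.6 48 32 1 22
```

```text
clock: 17.52
eef_pos: [638.3, 85.5, 45.5]
ee_rot: [-0.109, 0.956, 0.033, 0.27]
ft_force: [-13.6, -3.4, 5.9]
opening: 25.3
gripper_force: 7.0
joints [ 0.1   0.62 -0.41  2.13  2.16  0.24 -0.49] tool z [ 0.509  0.121 -0.852] F [-13.6  -3.4   5.9] t 17.5
case TCP [  7.3 -14.   45.5] case pt [ 18.8 -14.   26.7] shift u [-0.09 -0.04  0.04] turn u [-0.02 -0.1   0.01]
fwd case x per 10mm u [0.325 0.076 0.   ]
clock: 18.18
eef_pos: [638.4, 85.0, 55.2]
ee_rot: [-0.109, 0.956, 0.032, 0.27]
ft_force: [-13.3, -4.1, 4.3]
opening: 25.0
gripper_force: 7.0
joints [ 0.09  0.6  -0.39  2.13  2.12  0.22 -0.46] tool z [ 0.509  0.12  -0.852] F [-13.3  -4.1   4.3] t 18.2
case TCP [  7.3 -14.5  55.2] case pt [ 18.8 -14.5  36.5] shift u [-0.1  -0.03  0.05] turn u [-0.01 -0.1   0.02]
fwd case x per 10mm u [0.325 0.076 0.   ]
clock: 18.85
eef_pos: [638.4, 85.1, 65.1]
ee_rot: [-0.109, 0.956, 0.032, 0.27]
ft_force: [-13.3, -3.1, 3.4]
opening: 25.0
gripper_force: 7.2
joints [ 0.08  0.57 -0.37  2.13  2.06  0.2  -0.41] tool z [ 0.509  0.121 -0.852] F [-13.3  -3.1   3.4] t 18.9
case TCP [  7.3 -14.4  65.1] case pt [ 18.9 -14.4  46.4] shift u [-0.1  -0.03  0.05] turn u [-0.01 -0.1   0.02]
fwd case x per 10mm u [0.325 0.076 0.   ]
```

```bash
python3 -m inch '[[-0.6,-0.14,0.4,0,0,0,40],[-1.2,-0.3,1,0,0,0,60],[-1.8,-0.42,1.6,0.15,-0.7,0,85],[-1.8,-0.42,1.6,0.33,-1.5,0,85],[-1.8,-0.42,1.6,0.33,-1.5,0,85],[-1.8,-0.42,1.6,0.33,-1.5,0,85]]'; python3 go.py 44 -14.6 41 40 1 6
```

```text
clock: 19.35
eef_pos: [587.6, 72.0, 115.3]
ee_rot: [-0.105, 0.935, 0.039, 0.336]
ft_force: [-0.1, -0.6, -0.5]
opening: 84.8
gripper_force: 0.0
joints [ 0.42  0.51 -0.76  2.3   2.31  0.4  -0.59] tool z [ 0.621  0.144 -0.771] F [-0.1 -0.6 -0.5] t 19.4
case TCP [-45.1 -15.7 115.3] case pt [-41.3 -15.7 110.7] shift u [ 2.76  0.68 -2.32] turn u [-0.   -0.08  0.04]
fwd case x per 10mm u [0.325 0.076 0.   ]
```

```bash
python3 -m inch '[[0.6,0.15,-0.6,0,-0.08,0.04,85],[1.2,0.3,-1.1,0,-0.08,0.04,85],[1.8,0.44,-1.6,0,-0.08,0.04,85],[2.4,0.59,-2,0,-0.08,0.04,85],[2.76,0.68,-2.25,0,-0.08,0.04,85],[2.76,0.68,-2.3,0,-0.08,0.04,80],[2.76,0.68,-2.3,0,-0.08,0.04,72],[2.76,0.68,-2.3,0,-0.08,0.04,66]]'; python3 go.py 44 -14.6 41 40 1 6;
```

```text
clock: 20.02
eef_pos: [670.2, 93.8, 46.5]
ee_rot: [-0.109, 0.934, 0.039, 0.339]
ft_force: [-1.8, 0.7, -0.6]
opening: 65.9
gripper_force: 0.0
joints [ 0.32  0.75 -0.69  2.13  2.36  0.48 -0.54] tool z [ 0.625  0.146 -0.767] F [-1.8  0.7 -0.6] t 20.0
case TCP [ 40.2 -13.2  46.5] case pt [ 44.1 -13.2  41.9] shift u [ 0.01 -0.05 -0.03] turn u [ 0.02 -0.01 -0.03]
fwd case x per 10mm u [0.325 0.076 0.   ]
```

```bash
python3 -m inch '[[0.01,-0.045,-0.06,0,0,0,62],[0.01,-0.045,-0.06,0,0,0,59],[0.01,-0.045,-0.06,0,0,0,57],[0.01,-0.045,-0.06,0,0,0,55],[0.01,-0.045,-0.06,0,0,0,54],[0.01,-0.045,-0.06,0,0,0,53],[0.01,-0.045,-0.06,0,0,0,53]]'; python3 go.py 44 -14.6 41 40 1 6;
```

```text
clock: 20.6
eef_pos: [671.0, 92.0, 44.9]
ee_rot: [-0.108, 0.933, 0.039, 0.34]
ft_force: [-4.3, -1.4, 6.3]
opening: 53.6
gripper_force: 35.8
joints [ 0.33  0.75 -0.69  2.13  2.37  0.48 -0.54] tool z [ 0.626  0.146 -0.766] F [-4.3 -1.4  6.3] t 20.6
case TCP [ 40.7 -15.2  44.9] case pt [ 44.5 -15.2  40.3] shift u [-0.02  0.01  0.02] turn u [ 0.02  0.   -0.02]
fwd case x per 10mm u [0.325 0.076 0.   ]
```

```bash
python3 -m inch '[[0,0,0.03,0,0,0,60],[0,0,0.03,0,0,0,70],[0,0,0.03,0,0,0,80],[-0.6,-0.14,0.6,0,0,0,80],[-1.3,-0.3,1.3,0,0,0,80],[-2,-0.47,2,0,0,0,60],[-2.7,-0.63,2.5,0,0,0,40],[-3.3,-0.77,2.6,0,0,0,25]]'; python3 look.py k; python3 - <<'E'
import cv2,numpy as np
f=cv2.imread("pics/k_side.png")[185:260,150:250]
cv2.imwrite("pics/k.png",cv2.resize(np.clip(f*1.4,0,255).astype(np.uint8),(800,600),interpolation=cv2.INTER_CUBIC))
E
python3 go.py 0 -14.6 17 32 1 22
```

```text
clock: 21.27
eef_pos: [571.8, 69.3, 124.9]
ee_rot: [-0.109, 0.933, 0.038, 0.341]
ft_force: [0.5, 0.2, -0.3]
opening: 45.1
gripper_force: 0.0
joints [ 0.45  0.48 -0.79  2.34  2.33  0.4  -0.61] tool z [ 0.625  0.145 -0.767] F [1.3 0.3 0.5] t 21.4
case TCP [-63.6 -15.1 122.6] case pt [-49.5 -15.1 105.8] shift u [ 1.68  0.41 -2.9 ] turn u [-0.33  1.54 -0.03]
fwd case x per 10mm u [0.325 0.076 0.   ]
```

View pics/k.png

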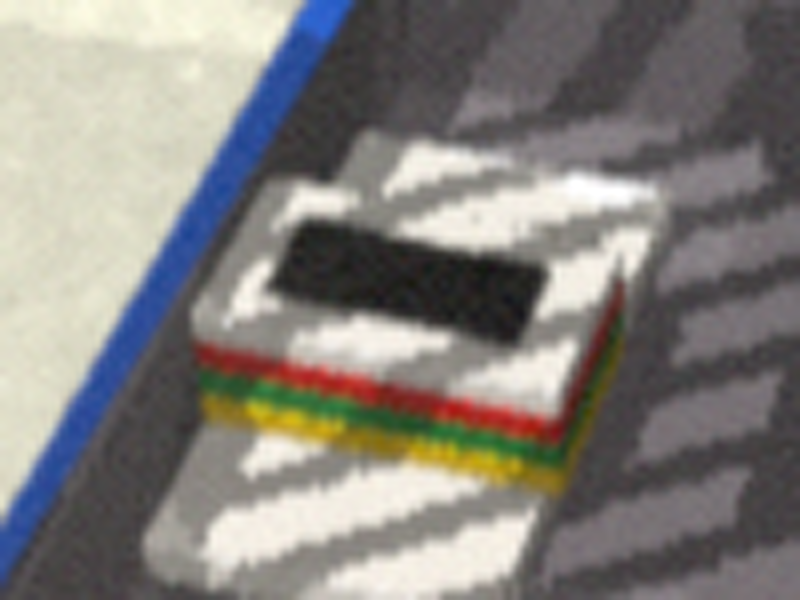

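The four plates stand in a clean stack at the wall, with the colour bands parallel. I check y flushness numerically before the final pushes.

```bash
cat > m.py <<'E'
import sys; from h import *
C=np.array([628,97.5,.229]); k=sys.argv[1]
im=cv2.imread(f"pics/{k}_side.png"); hsv=cv2.cvtColor(cv2.GaussianBlur(cv2.resize(im,None,fx=4,fy=4,interpolation=cv2.INTER_CUBIC),(5,5),0),cv2.COLOR_BGR2HSV)
H,S,V=[hsv[...,i].astype(int) for i in range(3)]
m={"R":((H<10)|(H>170))&(S>130),"G":(H>45)&(H<85)&(S>110),"Y":(H>20)&(H<33)&(S>120)}
sl=lambda u4:(u4+.5)/4-.5
for b,(z,a,bb) in {"R/G":(39,"R","G"),"G/Y":(29,"G","Y"),"Ytop..bot":(19,"Y",None),"Rtop":(49,None,"R")}.items():
    P=[]
    for X in range(30,121,6):
        u=proj("side",c2w(C,[[X,12.4,z]]))[0]; c=int(round((u[0]+.5)*4-.5)); r0=int(u[1]*4)
        col=slice(r0-40,r0+40)
        up=np.where(m[a][col,c])[0].max(initial=-1) if a else -1
        dn=np.where(m[bb][col,c])[0].min(initial=999) if bb else 999
        if (a and up<0) or (bb and dn==999): continue
        e=(up+dn)/2 if a and bb else (up+.5 if a else dn-.5)
        P.append(w2c(C,back("side",[u[0],sl(r0-40+e)],z))[0])
    P=np.array(P)
    if len(P)>3:
        q=np.polyfit(P[:,0]-75,P[:,1],1,w=None); print(b,"n",len(P),"y(75)=%.1f yaw=%.3f"%(q[1],q[0]),"sd %.1f"%np.std(P[:,1]-np.polyval(q,P[:,0]-75)))
E
python3 m.py k
```

```text
R/G n 16 y(75)=12.8 yaw=-0.013 sd 0.5
G/Y n 16 y(75)=9.4 yaw=-0.025 sd 1.9
Ytop..bot n 16 y(75)=11.7 yaw=-0.002 sd 0.3
Rtop n 16 y(75)=13.4 yaw=-0.009 sd 0.3
```

```bash
python3 -m inch '[[0.4,0.1,-0.6,-0.1,0.5,0,25],[0.8,0.2,-1.2,-0.2,1,0,25],[1.2,0.3,-1.8,-0.33,1.54,-0.03,25],[1.4,0.35,-2.4,-0.33,1.54,-0.03,25],[1.68,0.41,-2.85,-0.33,1.54,-0.03,25],[1.68,0.41,-2.85,-0.33,1.54,-0.03,25],[1.68,0.41,-2.85,-0.33,1.54,-0.03,25]]'; python3 go.py 18.8 -14.6 17 32 1 22
```

```text
clock: 21.95
eef_pos: [622.4, 81.8, 36.0]
ee_rot: [-0.109, 0.955, 0.033, 0.274]
ft_force: [-0.2, -0.4, 0.3]
opening: 25.3
gripper_force: 0.0
joints [ 0.23  0.66 -0.56  2.17  2.16  0.34 -0.43] tool z [ 0.516  0.122 -0.848] F [-0.2 -0.4  0.3] t 21.9
case TCP [ -9. -14.  36.] case pt [  2.7 -13.9  17.3] shift u [ 0.53  0.1  -0.01] turn u [-0.03 -0.01  0.01]
fwd case x per 10mm u [0.325 0.076 0.   ]
```

```bash
python3 -m inch '[[0.15,0.03,0,0,0,0,25],[0.3,0.06,0,0,0,0,25],[0.4,0.08,0,0,0,0,25],[0.5,0.1,0,0,0,0,25],[0.57,0.12,0,0,0,0,25],[0.63,0.14,0,0,0,0,25],[0.63,0.14,0,0,0,0,25]]'; python3 -m inch '[[-0.25,-0.06,0.05,0,0,0,25],[-0.3,-0.07,0.2,0,0,0,25],[-0.3,-0.07,0.35,0,0,0,25],[-0.22,-0.05,0.35,0,0,0,25],[-0.14,-0.03,0.35,0,0,0,25],[-0.06,-0.014,0.35,0,0,0,25],[0,0,0.35,0,0,0,25],[0,0,0.35,0,0,0,25]]'; python3 -m inch '[[-0.25,-0.06,0.05,0,0,0,25],[-0.3,-0.07,0.2,0,0,0,25],[-0.3,-0.07,0.33,0,0,0,25],[-0.22,-0.05,0.33,0,0,0,25],[-0.14,-0.03,0.33,0,0,0,25],[-0.06,-0.014,0.33,0,0,0,25],[0,0,0.33,0,0,0,25],[0,0,0.33,0,0,0,25]]';  python3 -m inch '[[-0.25,-0.06,0.05,0,0,0,25],[-0.3,-0.07,0.2,0,0,0,25],[-0.3,-0.07,0.33,0,0,0,25],[-0.22,-0.05,0.33,0,0,0,25],[-0.14,-0.03,0.33,0,0,0,25],[-0.06,-0.014,0.33,0,0,0,25],[0,0,0.33,0,0,0,25],[0,0,0.33,0,0,0,25]]'; python3 go.py 16 -14.6 48 32 1 22
```

```text
clock: 22.53
eef_pos: [638.3, 84.9, 35.7]
ee_rot: [-0.109, 0.955, 0.032, 0.272]
ft_force: [-10.6, -2.2, 2.0]
opening: 25.6
gripper_force: 5.1
clock: 23.2
eef_pos: [638.3, 85.0, 45.7]
ee_rot: [-0.109, 0.956, 0.032, 0.272]
ft_force: [-12.1, -3.1, 3.7]
opening: 24.9
gripper_force: 6.1
clock: 23.87
eef_pos: [638.3, 85.0, 55.6]
ee_rot: [-0.109, 0.956, 0.032, 0.272]
ft_force: [-12.7, -4.2, 4.8]
opening: 24.8
gripper_force: 6.4
clock: 24.53
eef_pos: [638.3, 85.1, 65.4]
ee_rot: [-0.109, 0.956, 0.032, 0.272]
ft_force: [-11.8, -4.0, 5.1]
opening: 24.7
gripper_force: 6.4
joints [ 0.14  0.59 -0.46  2.13  2.    0.24 -0.32] tool z [ 0.513  0.121 -0.85 ] F [-11.8  -4.    5.1] t 24.5
case TCP [  7.2 -14.4  65.4] case pt [ 18.8 -14.3  46.7] shift u [-0.09 -0.03  0.04] turn u [-0.02 -0.05  0.01]
fwd case x per 10mm u [0.325 0.076 0.   ]
```

```bash
python3 -m inch '[[-0.6,-0.14,0.5,0,0,0,25],[-1.3,-0.3,1.2,0,0,0,25],[-2.2,-0.5,2,0,0,0,25],[-3.2,-0.75,2.8,0,0,0,25],[-4.2,-1,3.6,0,0,0,25],[-4.6,-2,4.4,0,0,0,25],[-4.8,-3,5,0,0,0,25],[-4.8,-3.5,5,0,0,0,25]]'; python3 look.py z; python3 m.py z; python3 - <<'E'
import cv2,numpy as np
a=cv2.imread("pics/z_side.png")[180:270,160:260]; b=cv2.imread("pics/z_top.png")[90:260,140:360]; s=cv2.imread("pics/z_side.png")[110:340,120:340]
f=lambda i,h:cv2.resize(np.clip(i*1.3,0,255).astype(np.uint8),(400,h),interpolation=2)
L=np.vstack([f(b,280),f(s,320)])
cv2.imwrite("pics/z.png",np.hstack([L,np.vstack([f(a,400),np.zeros((200,400,3),np.uint8)])]))
E
```

```text
clock: 25.2
eef_pos: [514.2, 21.3, 192.1]
ee_rot: [-0.108, 0.955, 0.031, 0.274]
ft_force: [0.1, -1.3, -0.3]
opening: 24.9
gripper_force: 0.0
R/G n 16 y(75)=12.1 yaw=0.001 sd 0.4
G/Y n 16 y(75)=8.2 yaw=-0.010 sd 1.9
Ytop..bot n 16 y(75)=11.8 yaw=-0.004 sd 0.4
Rtop n 16 y(75)=12.9 yaw=0.011 sd 0.4
```

View pics/z.png

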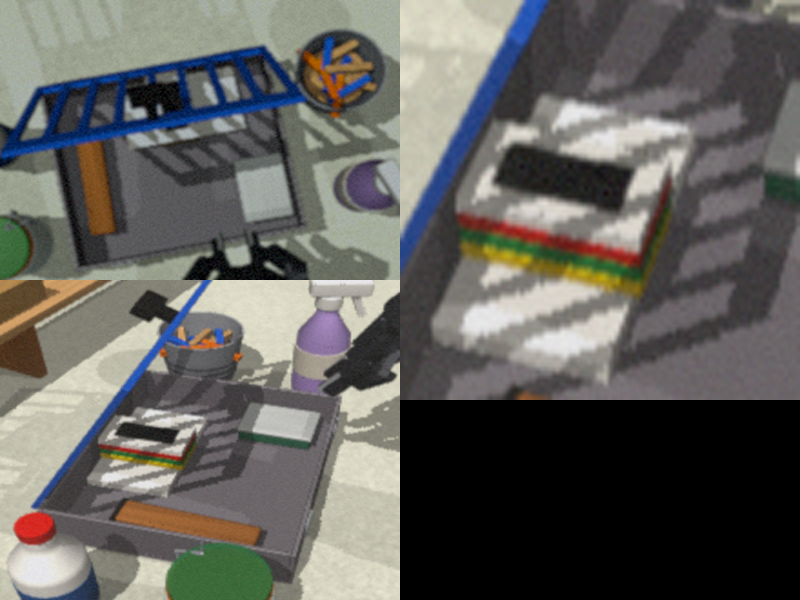

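```bash
python3 - <<'E'
from workcell import r, vision
from h import *
A=[vision.get_image("side")["frame"].astype(float) for _ in range(12)]
cv2.imwrite("pics/avg_side.png",np.mean(A,0)[:,:,::-1].round().astype(np.uint8))
g=np.mean(A,0).max(2)
C=np.array([628,97.5,.229])
# mark long edges (z=59) and bed left edge via rect fit of dark mark
u=proj("side",c2w(C,[[75,-14.6,59]]))[0].astype(int); sub=g[u[1]-12:u[1]+13,u[0]-25:u[0]+26]; big=cv2.resize(sub,None,fx=8,fy=8,interpolation=cv2.INTER_CUBIC)
n,l,st,_=cv2.connectedComponentsWithStats((big<50).astype(np.uint8)); 
j=l[big.shape[0]//2,big.shape[1]//2]; ys,xs=np.where(l==j)
uv=np.c_[(xs+.5)/8-.5+u[0]-25,(ys+.5)/8-.5+u[1]-12]; P=w2c(C,back("side",uv,59))
rc=cv2.minAreaRect(P[:,:2].astype(np.float32)); w,V=np.linalg.eigh(np.cov(P[:,:2].T)); v=V[:,1]
print("mark rect",rc,"pca yaw",np.arctan(v[1]/v[0]),"centre",P.mean(0).round(1))
E
python3 m.py avg
```

```text
mark rect ((75.7437515258789, -14.797534942626953), (69.0016098022461, 28.24247169494629), 0.2349165380001068) pca yaw -0.003721117111623756 centre [ 75.7 -14.8  59. ]
R/G n 16 y(75)=12.1 yaw=0.007 sd 0.5
G/Y n 16 y(75)=8.4 yaw=0.016 sd 2.0
Ytop..bot n 16 y(75)=11.8 yaw=0.002 sd 0.4
Rtop n 16 y(75)=12.9 yaw=0.009 sd 0.3
```

```bash
python3 - <<'E'
from h import *
im=cv2.imread("pics/z_top.png"); b=cv2.imread("pics/b_top.png"); C=np.array([628,97.5,.229])
for n,I in(("z",im),("b",b)):
    hsv=cv2.cvtColor(I,cv2.COLOR_BGR2HSV); m=(hsv[...,0]>100)&(hsv[...,0]<130)&(hsv[...,1]>120)
    for a in(1.06,1.08,1.10):
        d=[]
        for y in range(-130,131,20):
            u=proj("top",c2w(C,[lidpt(a,260,y,0)]))[0]; c=int(round(u[0])); rows=np.where(m[:,c])[0]
            if len(rows): d.append(rows.max()+.5-u[1])
        print(n,a,np.median(d).round(1))
E
```

```text
z 1.06 -5.5
z 1.08 -2.8
z 1.1 0.6
b 1.06 -6.0
b 1.08 -3.3
b 1.1 -0.5
```

The lid matches 1.10 rad, on its stop. I hand in.

```bash
python3 -c "
from workcell import r
print(r.sign_off())"
```

```text
the job is handed in; nothing more can be done
None
```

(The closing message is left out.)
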